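# Collar the probe, then hold the ball tray over it

### The arm

A 7-joint arm with a two-finger parallel gripper is mounted at the origin on the work surface. World frame = base frame: x ahead of the robot, y to its left, z up, the work surface at z = 0. Lengths are in mm, angles in rad, forces in N, time in s.
With the tool pointing down it reaches from about 400 to 875 mm from the base axis. Payload 6.5 kg.
Tool frame: the origin (TCP) lies midway between the tips of the shut fingers; the grasp point (between the pads) lies 19 mm behind it; z points along the fingers, y is the line along which they close (so a half turn about z gives the same grasp; the last joint's range is limited). The gripper opens to 85 mm and grips with 20 to 120 N. Pads are 22 mm wide; open, the fingers measure 114 mm over their backs; the gripper's body (76 mm by 85 mm) begins 54 mm behind the grasp point. The pads swing forward as they close: fully open they stand 13 mm farther back than shut.
Start: joints at [1.12, 0.536, -0.004, 1.538, 0.003, 1.067, -0.071], TCP at [243.988, -602.462, 231.29] pointing down, gripper open.
Joint ranges: [-2.7, 2.7], [-0.37, 2.16], [-1.27, 1.26], [0.24, 2.4], [-1.31, 4.45], [0.19, 1.91], [-2.76, 2.76]. Speed limits (rad/s): [2.39, 2.39, 3.14, 3.14, 3.14, 3.14, 3.14].

### API

Orientations are given as a unit quaternion [w, x, y, z].
In Python, from rig import telemetry, imaging, robot gives the robot as it stands. The module is installed in compiled form; this text tells all that it offers.
- The arm moves only by the shell command python3 -m pendant 'ROWS' [OPENING] [FORCE]. ROWS is JSON, a list that holds one entry, the list of rows, each a list of 6 numbers: the shift along the world's x, y, z in units of 0.75 m (1.0 is 0.75 m), then the turn, a rotation vector about the world's x, y, z in units of 2 pi rad (1.0 is 2 pi rad). A call has 1 to 8 rows; each row shifts and turns the commanded pose from where the row before left it; what a row does not reach is not made up. A row lasts 1/10 s, in which the tool goes at most 50 mm and 8.59 degrees, less where a joint would pass 70% of its speed; a pose out of reach is approached as far as the arm can. A call with a number of a shift or a turn outside -1 to 1 is refused whole. A call with a gripper value outside its range is refused whole. OPENING is the closure, from -1 (fully open) to 1 (shut), so that 0 is half open, set as the call begins (- or left out, the last holds). The fingers move at their own pace and stop on an object; FORCE is the grip in N (left out, the last holds). Time passes only in rows, so rows that do not move let the fingers close. It gives the time, the measured TCP pose, the force, the opening and the grip force at its end, in the units of the state.
- telemetry.get_state(): the state, without advancing time (a new reading comes with each control period).
- imaging.snapshot(name): name is "scene" or "top" or "wrist"; returns the picture (384x512x3 uint8, blue, green, red); there is no depth.
- imaging.calibration(name): a dict with "fov_y" (degrees; the focal length in pixels is half the picture's height over the tangent of half this angle, whatever the lens; pixels are square), "cx", "cy" (the principal point, pixels), "cam_to_world" (4x4, takes a point from camera to world coordinates). Camera axes: x right, y down, z forward; pixel columns grow to the right and rows downward; lengths in mm; the calibration is good to about 2 mm. A picture is of the moment at which its call begins: read the wrist's pose just before it. calibration takes no time and is no camera call; for the wrist camera it gives the pose at the moment of the call.
- robot.finish_job(): hands the job in; it is judged then, once.
Trained networks look in the newest picture that a camera, given by its name, has taken for a name from the list of things; names that differ only in an ending like _2 or _b are one class to them, and where a whole thing is asked for, a point or a joint stands for the part that bears it (a point fixed in the world has none). Each returns a list of dicts, best first, with "confidence" (0 to 1); they miss things now and then, are a little off and sometimes report something else, mostly with a low value. They report only what shows in the picture. A call takes as long as a camera call. They do not tell look-alikes from the thing itself.
- imaging.recognise(camera, thing): "extent" ([centre column, centre row, width, height] as shares, 0 to 1, of the picture: columns of its width, rows of its height, round what is visible of it).
- imaging.spot_point(camera, thing): "centre" ([column, row] as shares, 0 to 1, of the picture: columns of its width, rows of its height: a listed point, or the origin of a listed thing).
The state is a dict: "time_s": time; "joint_pos": joint angles; "dq": joint speeds; "joint_torque": joint torques, N m; "ee_pos": TCP position; "ee_rot": TCP orientation; "ft_force": force on the tool from outside, world axes, zero at the start; "torque": the same for the moment, N m; "width": finger opening in mm; "grasp_force": force on a finger pad.
Only numpy, scipy, OpenCV 4.12 (cv2) and the standard library are available. Lean on these libraries where they do the work, as an engineer would, in place of code of your own. Each camera call takes 0.05 s, during which the arm holds its last target. There are 200 camera calls.

### The job

Get the spectrometer's upright probe ready and present the reference ball to it: first slide the blue collar over the top of the steel post, fully down onto the black foot, and let it go. Then pick up the sample tray by its orange handle and carry it, without touching the loose steel ball or tipping it out of its pocket, until the pocket is directly above the post with the underside of the tray about 30 mm above the post's top. Finish while still holding the tray there, level and still, with nothing but the gripper carrying it; leave the collar on the post and all other things where they stand.

Things in the scene. Friction and masses are not known exactly. Their poses are not given: they have to be found in the camera images.
- collar: blue plastic ring, loose, standing on the bench with its axis (z) upright: outer diameter 40 mm, bore 23.4 mm, 30 mm high, 40 to 85 g; origin at the centre of its underside. Fits loosely over the post and slides down by its own weight
- probe: upright optical probe, fixed to the bench: black square foot 70 x 70 mm, 12 mm high, with a steel post of 20 mm diameter on its centre, which ends 67 mm above the bench (its top 5 mm tapered to 13 mm diameter); origin at the centre of the foot's underside, z up along the post
- probe_tip (a point): centre of the post's top, 67 mm above the bench
- tray: loose aluminium sample tray, about 160 g (100 to 230 g), lying on the bench: plate 6 mm thick, 56 mm wide (y), from 45 mm behind to 70 mm ahead of the origin (x). Origin on the underside, directly below the middle of the orange handle. The handle is an upright flat fin, 12 mm thick (y), 36 mm long (x), from the plate's top (z 6 mm) up to z 58 mm; pinch it across its thickness. The ball pocket is centred 48 mm ahead of the handle (+x); z is the plate's normal
- pocket (a point): point 12 mm above the middle of the pocket's floor, where the ball's centre rests; 48 mm ahead (+x of the tray) of the handle and 18 mm above the tray's underside. The pocket is a black ring on the plate, inner diameter 24 mm, rim only 3 mm high: the ball can roll about 4 mm to any side in it, and rolls out when the tray is tipped more than about 40 degrees, or less if it is jerked
- ball_center (a point): centre of the loose polished steel ball, diameter 24 mm, 56 g, which lies in the tray's pocket
- amber_bottle: amber glass bottle, diameter 60 mm, 125 mm high, bystander; origin at the centre of its underside
- white_jar: white jar with red cap, diameter 54 mm, 60 mm high, bystander; origin at the centre of its underside
- beaker: small glass beaker, diameter 52 mm, 65 mm high, bystander; origin at the centre of its underside
- mortar: white ceramic bowl, diameter 90 mm, 45 mm high, bystander; origin at the centre of its underside
- spatula: thin steel laboratory spatula with a black grip lying on the bench, 190 mm long (x), 14 mm wide, bystander; origin on its underside, near its middle
- weight: brass balance weight, diameter 32 mm, 46 mm high, bystander; origin at the centre of its underside
There are look-alikes about, which are no part of the job. What is meant by the collar is not green or purple, and is the larger of those in its own colour.

How it is judged:
By the outcome, as a careful person would: the job done as asked, in the order asked, and still so for the second after the job is handed in, while the arm keeps its last pose, push and grip.
It also fails if it takes over 64 s, if anything falls off the work surface, if the arm or the gripper's body presses on something with over 40 N, if the wrist force passes 120 N, or if a joint passes its speed limit or range.

## Working session

There is one attempt and no reset: what is moved stays moved. The work goes in short steps, Python scripts to look and compute and a shell command to move; the robot and the scene stay as the last step left them, time stands still between calls to the robot, and variables do not carry over. Pictures are saved under pics/ and viewed, at most 13 in all, crops included, and the job is handed in when it is done.

```bash
mkdir -p pics; cat > h.py <<'E'
import numpy as np, cv2
from rig import telemetry, imaging, robot
def ray(cal,px):
    f=192/np.tan(np.radians(cal["fov_y"]/2)); T=np.array(cal["cam_to_world"])
    d=T[:3,:3]@np.array([(px[0]-cal["cx"])/f,(px[1]-cal["cy"])/f,1]); return T[:3,3],d
def at(cal,px,z):
    o,d=ray(cal,px); return o+d*(z-o[2])/d[2]
def proj(cal,p):
    f=192/np.tan(np.radians(cal["fov_y"]/2)); T=np.array(cal["cam_to_world"])
    c=T[:3,:3].T@(np.array(p)-T[:3,3]); return [cal["cx"]+f*c[0]/c[2],cal["cy"]+f*c[1]/c[2]]
def pts(cam,thing,z,fn="spot_point",n=4):
    cal=imaging.calibration(cam); out=[]
    for r in getattr(imaging,fn)(cam,thing)[:n]:
        k=r["centre"] if "centre" in r else r["extent"][:2]
        px=[k[0]*512,k[1]*384]; out.append((round(r["confidence"],2),np.round(px,1).tolist(),at(cal,px,z).round(1).tolist()))
    return out
E
python3 - <<'E'
from h import *
np.set_printoptions(suppress=True,precision=3)
for c in ["top","scene"]:
    im=imaging.snapshot(c); cv2.imwrite(f"pics/{c}0.png",im); cal=imaging.calibration(c)
    print(c,cal["fov_y"],cal["cx"],cal["cy"],np.array(cal["cam_to_world"]))
    for t,z in [("collar",0),("probe",0),("probe_tip",67),("tray",0),("pocket",18),("ball_center",18)]: print(t,pts(c,t,z))
print(telemetry.get_state())
E
```

```text
top 45.69389395776759 255.67273053220498 198.89337260066927 [[  -0.033   -0.976    0.216  294.599]
 [  -0.999    0.031   -0.013   32.935]
 [   0.006   -0.217   -0.976 1234.717]
 [   0.       0.       0.       1.   ]]
collar [(0.66, [269.9, 188.1], [598.0, -24.6, 0.0]), (0.53, [257.3, 169.0], [654.5, 8.7, 0.0]), (0.45, [268.3, 221.4], [504.0, -16.5, 0.0]), (0.45, [299.3, 198.9], [564.5, -105.1, 0.0])]
probe [(0.74, [160.0, 210.2], [544.8, 280.7, 0.0]), (0.45, [349.0, 215.5], [513.4, -239.5, 0.0])]
probe_tip [(0.9, [152.3, 209.4], [534.0, 287.3, 67.0]), (0.19, [311.9, 150.6], [681.8, -138.6, 67.0])]
tray [(0.61, [348.2, 214.7], [515.7, -237.5, 0.0])]
pocket [(0.64, [355.2, 197.0], [561.1, -256.5, 18.0])]
ball_center [(0.51, [355.5, 196.7], [561.9, -257.4, 18.0])]
scene 49.76720717277326 261.8723116148896 192.2811248780804 [[  -0.026    0.558   -0.829 1400.935]
 [   1.       0.003   -0.03    71.505]
 [  -0.014   -0.83    -0.558  648.775]
 [   0.       0.       0.       1.   ]]
collar [(0.75, [245.3, 245.1], [660.4, 3.4, 0.0]), (0.71, [238.3, 225.6], [586.8, -18.7, 0.0]), (0.58, [242.2, 
[... 275 characters left out ...]

tray [(0.73, [240.7, 227.8], [595.5, -12.0, 0.0]), (0.58, [158.9, 209.3], [519.2, -235.5, 0.0])]
pocket [(0.6, [146.7, 209.5], [544.8, -258.7, 18.0])]
ball_center [(0.45, [147.9, 211.5], [553.4, -253.2, 18.0])]
{'time_s': 0.7, 'joint_pos': array([ 1.12 ,  0.536, -0.004,  1.538,  0.003,  1.067, -0.071]), 'dq': array([ 0.001, -0.   , -0.   , -0.   , -0.   ,  0.001, -0.   ]), 'joint_torque': array([ -0.001, -58.322,   1.048, -25.94 ,   0.013,   0.002,   0.   ]), 'ee_pos': array([ 243.98 , -602.484,  231.319]), 'ee_rot': array([ 0.   ,  0.982,  0.191, -0.   ]), 'ft_force': array([-0.205, -0.313, -0.922]), 'torque': array([ 0.013, -0.015, -0.032]), 'grasp_force': 0.0, 'width': 85.49977226684123}
```

View pics/top0.png

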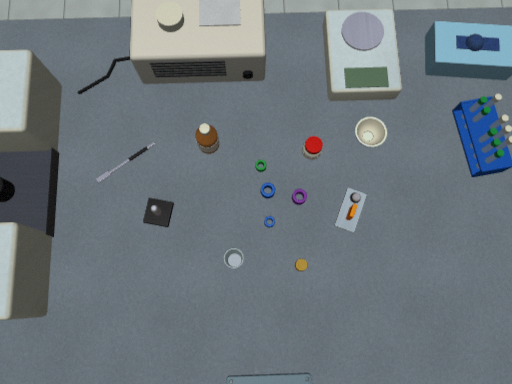

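View pics/scene0.png

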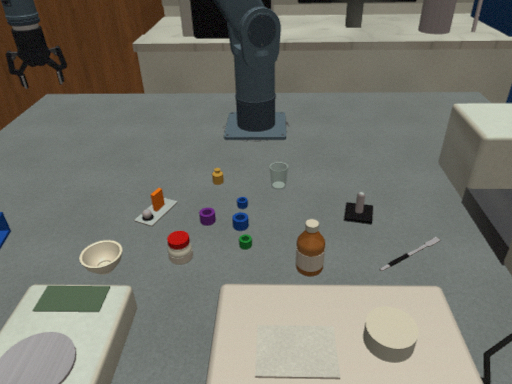

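The top view shows the blue ring candidates: a large one at (267,190), a small one at (269,222), green at (261,165) and purple at (299,197). The post is at (158,210), the tray handle at (351,211) and the ball at (355,197). By the description, the collar is the large blue ring at (267,190). The scene view agrees: large blue at (240,221), small blue at (242,202). I'll check the choice in a close crop.

```bash
python3 - <<'E'
from h import *
np.set_printoptions(suppress=True,precision=3)
im=cv2.imread("pics/top0.png")
cv2.imwrite("pics/crop.png",cv2.resize(im[145:245,235:335],(600,600),interpolation=cv2.INTER_CUBIC))
cal=imaging.calibration("top")
hsv=cv2.cvtColor(im,cv2.COLOR_BGR2HSV); m=cv2.inRange(hsv,(105,150,60),(125,255,255))
n,l,s,c=cv2.connectedComponentsWithStats(m)
for i in range(1,n):
    if s[i][4]>15: print(s[i],c[i],at(cal,c[i],20))
w=imaging.calibration("wrist"); print(w["fov_y"],w["cx"],w["cy"],np.array(w["cam_to_world"]))
for t in ["amber_bottle","white_jar","beaker","mortar","spatula","weight"]: print(t,pts("top",t,0,n=2))
E
```

```text
[457  37  10  11  85] [461.788  42.059] [1020.849 -610.436   20.   ]
[473  36   7   7  22] [476.136  38.727] [1030.546 -654.637   20.   ]
[482  38  17  12 144] [490.625  44.139] [1011.534 -695.248   20.   ]
[ 453   99   59   78 2125] [478.825 138.827] [ 717.583 -618.86    20.   ]
[497 125   5   7  21] [498.857 127.952] [ 748.278 -680.426   20.   ]
[499 136   6   6  22] [501.955 138.409] [ 716.809 -684.529   20.   ]
[261 183  14  15 126] [267.516 189.659] [588.864 -16.991  20.   ]
[265 216  10  11  58] [269.259 221.034] [501.545 -18.325  20.   ]
62.08975416245815 256.8452771694021 191.95598683845924 [[   0.375   -0.88    -0.29   317.483]
 [  -0.927   -0.356   -0.118 -571.844]
 [   0.001    0.313   -0.95   371.964]
 [   0.       0.       0.       1.   ]]
amber_bottle [(0.78, [209.2, 142.4], [737.6, 143.1, 0.0]), (0.46, [269.8, 189.4], [594.3, -24.3, 0.0])]
white_jar [(0.94, [311.7, 154.0], [693.9, -147.3, 0.0])]
beaker [(0.72, [233.3, 256.0], [412.4, 81.6, 0.0])]
mortar [(0.62, [369.4, 137.2], [739.1, -315.8, 0.0])]
spatula [(0.7, [127.8, 159.8], [692.9, 373.3, 0.0])]
weight [(0.65, [300.9, 264.9], [382.8, -99.6, 0.0])]
```

View pics/crop.png

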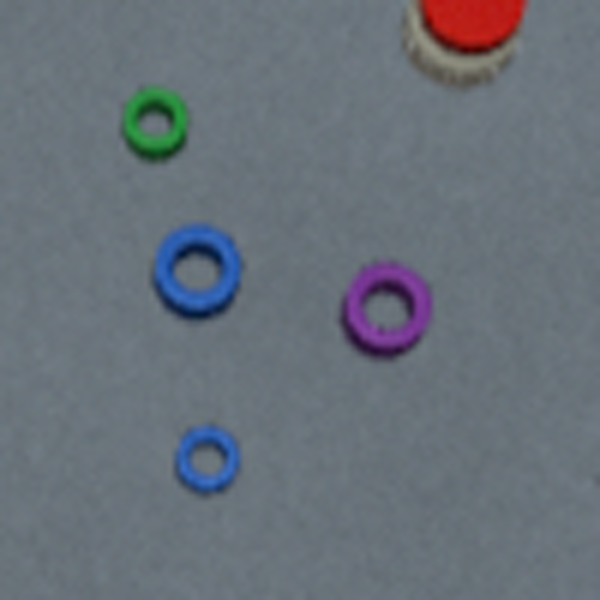

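```bash
python3 -m pendant '[[[0.033,0.055,0,0,0,0],[0.033,0.055,0,0,0,0],[0.033,0.055,0,0,0,0],[0.033,0.055,0,0,0,0],[0.033,0.055,0,0,0,0],[0.033,0.055,0,0,0,0],[0.033,0.055,0,0,0,0],[0.033,0.055,0,0,0,0]]]'
```

```text
time_s: 1.8
ee_pos: [442.8, -270.9, 231.6]
ee_rot: [0.0, 0.982, 0.191, 0.0]
ft_force: [0.5, -0.5, -0.3]
width: 85.4
grasp_force: 0.0
```

The crop confirms it: the larger blue ring is at crop (198,270), with the smaller blue one at (208,460). Next I'll move above it.

```bash
python3 -m pendant '[[[0.033,0.056,0,0,0,0],[0.033,0.056,0,0,0,0],[0.033,0.056,0,0,0,0],[0.033,0.056,0,0,0,0],[0.033,0.056,-0.02,0,0,0],[0.03,0.056,-0.02,0,0,0],[0,0,-0.02,0,0,0],[0,0,0,0,0,0]]]' -0.4
cat >> h.py <<'E'
def ring(cam,lo,hi,zc,minarea=200):
    cal=imaging.calibration(cam); im=imaging.snapshot(cam)
    m=cv2.inRange(cv2.cvtColor(im,cv2.COLOR_BGR2HSV),lo,hi)
    n,l,s,c=cv2.connectedComponentsWithStats(m)
    out=[]
    for i in range(1,n):
        if s[i][4]>minarea:
            # hole of the ring: top-rim bore edge fit
            mm=(l==i).astype(np.uint8); out.append((s[i].tolist(),c[i].round(1).tolist(),mm))
    return cal,im,out
E
python3 - <<'E'
from h import *
print(telemetry.get_state()["ee_pos"])
cal,im,o=ring("wrist",(100,120,40),(128,255,255),30)
cv2.imwrite("pics/w1.png",im)
for s,c,m in o:
    print(s,c,at(cal,c,20))
    cs,h=cv2.findContours(m,cv2.RETR_CCOMP,cv2.CHAIN_APPROX_NONE)
    for i,k in enumerate(cs):
        if h[0][i][3]>=0 and len(k)>20:
            P=np.array([at(cal,p[0],30)[:2] for p in k],np.float32); print("hole at z30",cv2.minEnclosingCircle(P), cv2.fitEllipse(P))
E
```

```text
time_s: 2.6
ee_pos: [586.4, -19.9, 184.4]
ee_rot: [-0.001, 0.981, 0.193, -0.002]
ft_force: [-0.3, -0.5, -0.5]
width: 59.8
grasp_force: 0.0
[586.44852894 -19.93279818 184.44619399]
[234, 146, 41, 44, 1096] [253.7, 168.3] [587.55226999 -15.09455177  20.        ]
hole at z30 ((591.5175170898438, -13.907943725585938), 11.479706764221191) ((591.1666259765625, -13.82043170928955), (17.349489212036133, 21.806110382080078), 19.793272018432617)
[212, 223, 27, 31, 589] [225.1, 238.6] [505.06786119 -15.77252667  20.        ]
hole at z30 ((511.491455078125, -14.853076934814453), 6.814004421234131) ((511.1341857910156, -14.802562713623047), (8.380444526672363, 13.178070068359375), 8.21172046661377)
```

View pics/w1.png

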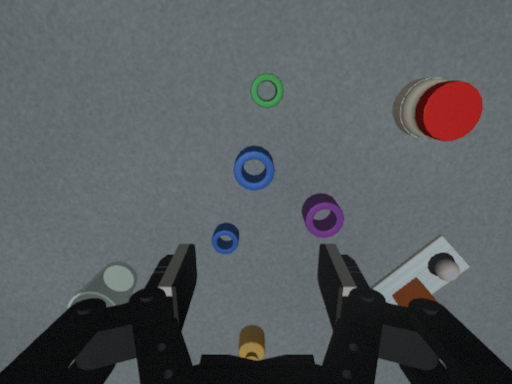

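The wrist view shows the large blue ring at (254,170), the small blue one at (225,240), green at (267,91), purple at (323,216) and the tray at the lower right. The collar sits at about (588.7,-14.2), and the top view agrees. I'll descend to it.

```bash
python3 -m pendant '[[[0.003,0.0077,-0.05,0,0,0],[0,0,-0.05,0,0,0],[0,0,-0.05,0,0,0],[0,0,-0.045,0,0,0],[0,0,-0.025,0,0,0],[0,0,-0.017,0,0,0],[0,0,0,0,0,0]]]'; python3 -c "
from h import *
cv2.imwrite('pics/w2.png',imaging.snapshot('wrist'))"
```

```text
time_s: 3.35
ee_pos: [589.3, -17.0, 8.2]
ee_rot: [0.0, 0.982, 0.19, -0.001]
ft_force: [-0.2, 0.8, 0.6]
width: 60.2
grasp_force: 0.0
```

View pics/w2.png

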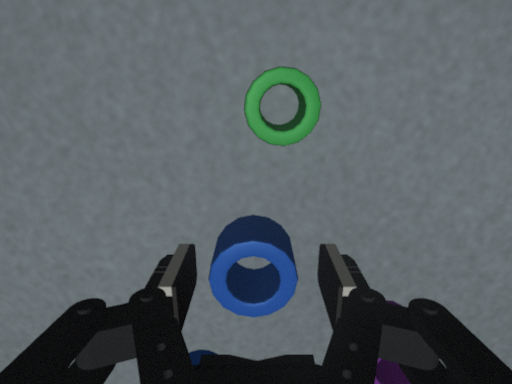

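```bash
python3 - <<'E'
from h import *
cal=imaging.calibration("wrist"); print(at(cal,[253.5,279],30))
E
python3 -m pendant '[[[0,0,-0.004,0,0,0],[0,0,0,0,0,0],[0,0,0,0,0,0],[0,0,0,0,0,0],[0,0,0,0,0,0]]]' 1 35
```

```text
[589.50359668 -14.55487943  30.        ]
time_s: 3.9
ee_pos: [591.1, -15.8, 7.1]
ee_rot: [0.0, 0.982, 0.191, 0.001]
ft_force: [-0.4, 0.1, 6.7]
width: 38.1
grasp_force: 36.0
```

```bash
python3 -m pendant '[[[0,0,0.02,0,0,0],[0,0,0.04,0,0,0],[0,0.02,0.06,0,0,0],[0,0.04,0.06,0,0,0],[-0.015,0.055,0,0,0,0],[-0.015,0.055,0,0,0,0],[-0.015,0.055,0,0,0,0],[-0.015,0.055,0,0,0,0]]]'
python3 -m pendant '[[[-0.015,0.055,0,0,0,0],[0,0.055,0,0,0,0],[0,0.04,0,0,0,0],[0,0.02,0,0,0,0],[0,0,0,0,0,0],[0,0,0,0,0,0],[0,0,0,0,0,0]]]'
python3 - <<'E'
from h import *
print(telemetry.get_state()["ee_pos"])
cv2.imwrite("pics/w3.png",imaging.snapshot("wrist"))
print(pts("wrist","probe_tip",67),pts("wrist","probe",0),pts("wrist","collar",0))
imaging.snapshot("top");print(pts("top","probe_tip",67),pts("top","probe",0))
E
```

```text
time_s: 4.7
ee_pos: [544.3, 193.8, 138.7]
ee_rot: [-0.0, 0.982, 0.191, 0.0]
ft_force: [-0.1, -0.4, -1.3]
width: 38.0
grasp_force: 35.4
time_s: 5.4
ee_pos: [534.5, 316.8, 137.4]
ee_rot: [0.001, 0.982, 0.19, -0.0]
ft_force: [0.1, -0.3, -0.9]
width: 38.1
grasp_force: 35.4
[534.50683758 316.81304172 137.36237287]
[(0.76, [295.7, 215.1], [537.6, 289.1, 67.0])] [(0.93, [290.3, 187.9], [537.9, 286.5, 0.0])] [(0.75, [259.1, 254.7], [463.4, 287.7, 0.0]), (0.69, [408.1, 359.2], [403.8, 85.0, 0.0])]
[(0.53, [152.6, 209.5], [533.7, 286.6, 67.0])] [(0.48, [159.0, 210.6], [543.8, 283.5, 0.0])]
```

View pics/w3.png

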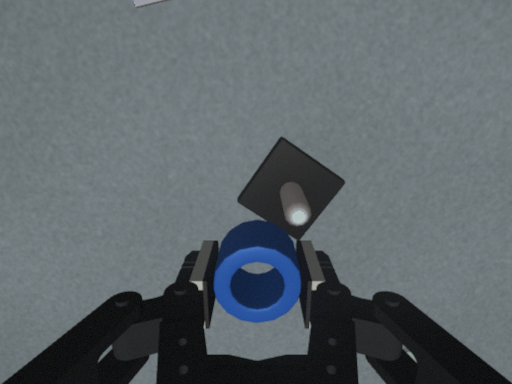

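The wrist view shows the collar in the fingers (top rim around (258,285)). The foot's corners are at (283,138), (345,182), (297,240) and (238,200), and the post's tip is at (298,216).

```bash
cat > rel.py <<'E'
from h import *
def go():
    ee=telemetry.get_state()["ee_pos"]; cal=imaging.calibration("wrist"); im=imaging.snapshot("wrist")
    hsv=cv2.cvtColor(im,cv2.COLOR_BGR2HSV)
    m=cv2.inRange(hsv,(100,150,120),(128,255,255))
    n,l,s,c=cv2.connectedComponentsWithStats(m); i=1+np.argmax(s[1:,4])
    cs,_=cv2.findContours((l==i).astype(np.uint8),cv2.RETR_EXTERNAL,cv2.CHAIN_APPROX_NONE)
    k=max(cs,key=len); e=cv2.fitEllipse(k); zt=ee[2]-7.1+30
    print("ee",ee.round(1),"ring ellipse",np.round(e[0],1),np.round(e[1],1),"ring xy",at(cal,e[0],zt).round(1))
    # mask width along world: expect 40 mm
    P=np.array([at(cal,p[0],zt)[:2] for p in k],np.float32); print("circle",cv2.minEnclosingCircle(P))
    g=cv2.cvtColor(im,cv2.COLOR_BGR2GRAY)
    g2=g.copy()
    pp=proj(cal,[536,288,67]); x0,y0=int(pp[0])-20,int(pp[1])-20
    w=g[y0:y0+40,x0:x0+40]; t=(w>150).astype(np.uint8); n,l,s,c=cv2.connectedComponentsWithStats(t)
    for i in range(1,n):
        if s[i][4]>15: q=c[i]+[x0,y0]; print("tip",s[i],q.round(1),at(cal,q,67).round(1))
    return cal,im
if __name__=="__main__":
    cal,im=go()
    for p in ([283,138],[345,182],[297,240],[238,200]): print(at(cal,p,12).round(1))
    print(np.mean([at(cal,p,12) for p in ([283,138],[345,182],[297,240],[238,200])],0))
E
python3 rel.py
```

```text
ee [533.9 319.3 137.5] ring ellipse [256.8 283.9] [74.4 86.2] ring xy [532.8 319.7 160.4]
circle ((532.0368041992188, 319.3616943359375), 19.026296615600586)
tip [ 15  11  17  16 200] [301.7 216.6] [537.6 287.   67. ]
[578.  314.4  12. ]
[563.2 249.2  12. ]
[496.6 264.9  12. ]
[512.8 329.5  12. ]
[537.64083553 289.50211321  12.        ]
```

```bash
python3 -m pendant '[[[0.003,-0.02,0,0,0,0],[0.004,-0.0235,-0.01,0,0,0],[0,0,-0.03,0,0,0],[0,0,-0.03,0,0,0],[0,0,0,0,0,0],[0,0,0,0,0,0],[0,0,0,0,0,0],[0,0,0,0,0,0]]]'
python3 - <<'E'
import rel,cv2
cal,im=rel.go(); cv2.imwrite("pics/w4.png",im)
E
```

```text
time_s: 6.6
ee_pos: [539.8, 287.3, 86.1]
ee_rot: [-0.0, 0.982, 0.191, 0.001]
ft_force: [-0.4, 0.1, -0.2]
width: 38.2
grasp_force: 35.4
ee [539.8 287.3  86.1] ring ellipse [256.8 283.9] [74.6 86.2] ring xy [538.7 287.7 109. ]
circle ((537.9169311523438, 287.4091796875), 19.01708984375)
```

View pics/w4.png

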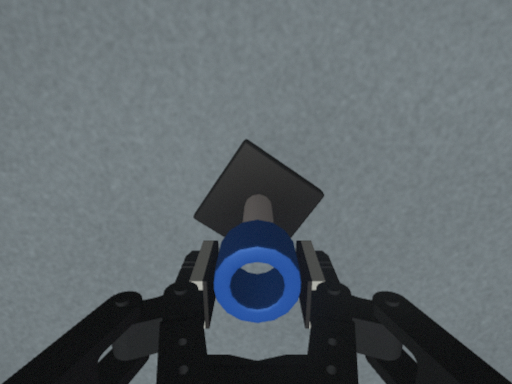

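The post (column 258) lines up with the ring (column 257), and the fore-aft estimate agrees within 1 mm. I'll lower it.

```bash
python3 -m pendant '[[[0,0,-0.01,0,0,0],[0,0,-0.01,0,0,0],[0,0,-0.01,0,0,0],[0,0,0,0,0,0],[0,0,0,0,0,0]]]'
```

```text
time_s: 7.15
ee_pos: [538.9, 286.9, 62.0]
ee_rot: [0.0, 0.982, 0.191, -0.0]
ft_force: [0.9, -0.1, -1.4]
width: 38.5
grasp_force: 35.4
```

Free entry with no force building. I'll continue down to just above the foot.

```bash
python3 -m pendant '[[[0,0,-0.014,0,0,0],[0,0,-0.014,0,0,0],[0,0,-0.014,0,0,0],[0,0,-0.012,0,0,0],[0,0,0,0,0,0],[0,0,0,0,0,0]]]'
```

```text
time_s: 7.75
ee_pos: [538.9, 286.9, 21.6]
ee_rot: [0.0, 0.982, 0.191, -0.0]
ft_force: [1.8, -0.0, -1.0]
width: 38.2
grasp_force: 35.4
```

```bash
python3 -m pendant '[[[0,0,0,0,0,0],[0,0,0,0,0,0],[0,0,0,0,0,0],[0,0,0,0,0,0]]]' -0.4
python3 -m pendant '[[[0,0,0.02,0,0,0],[0,0,0.03,0,0,0],[0,0,0.04,0,0,0],[0,0,0.05,0,0,0],[0,0,0.05,0,0,0],[0,0,0,0,0,0],[0,0,0,0,0,0]]]'
python3 - <<'E'
from h import *
cv2.imwrite("pics/w5.png",imaging.snapshot("wrist"));print(telemetry.get_state()["ee_pos"],pts("wrist","probe_tip",67))
im=imaging.snapshot("scene"); print(pts("scene","probe_tip",67),pts("scene","probe",0),pts("scene","tray",0),pts("scene","pocket",18))
a=cv2.imread("pics/w5.png"); b=cv2.resize(im[170:240,320:400],(438,384),interpolation=cv2.INTER_CUBIC)
cv2.imwrite("pics/c5.png",cv2.resize(np.hstack([a,b]),(790,319)))
E
```

```text
time_s: 8.15
ee_pos: [538.9, 287.2, 22.2]
ee_rot: [-0.0, 0.982, 0.191, 0.0]
ft_force: [-0.5, 0.2, 0.4]
width: 59.6
grasp_force: 0.0
time_s: 8.85
ee_pos: [539.6, 287.4, 166.3]
ee_rot: [-0.0, 0.982, 0.191, 0.001]
ft_force: [-0.5, 0.5, 0.2]
width: 59.9
grasp_force: 0.0
[538.81074789 286.86082247 164.8911001 ] [(0.6, [259.9, 197.0], [536.4, 284.1, 67.0])]
[(0.86, [358.5, 191.2], [530.0, 283.1, 67.0])] [(0.71, [356.5, 216.7], [547.7, 282.8, 0.0])] [(0.92, [158.3, 212.2], [532.1, -234.1, 0.0]), (0.57, [358.0, 209.4], [516.0, 291.8, 0.0]), (0.43, [142.5, 210.9], [526.6, -277.7, 0.0]), (0.32, [311.1, 266.5], [730.2, 153.3, 0.0])] [(0.81, [146.5, 213.9], [563.6, -254.3, 18.0])]
```

View pics/c5.png

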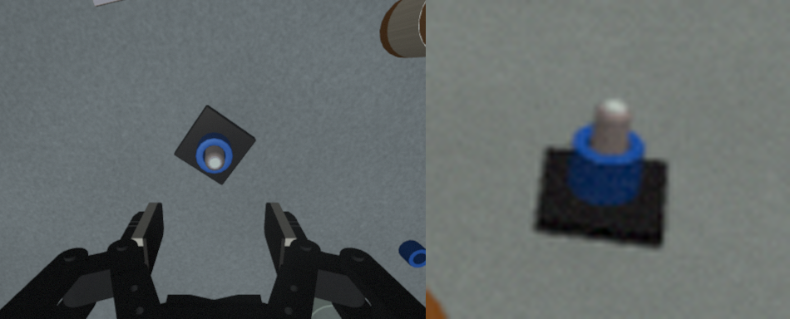

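The collar is seated on the foot with the post standing through it (right panel). Next is the tray: travel there and turn −45° about z, which aligns tool x with the tray's +x.

```bash
python3 -m pendant '[[[0,-0.03,0.03,0,0,0],[0,-0.055,0.03,0,0,-0.02],[-0.004,-0.06,0,0,0,-0.021],[-0.004,-0.06,0,0,0,-0.021],[-0.004,-0.06,0,0,0,-0.021],[-0.004,-0.06,0,0,0,-0.021],[-0.004,-0.06,0,0,0,-0.021],[-0.004,-0.06,0,0,0,0]]]'
python3 -m pendant '[[[-0.003,-0.06,0,0,0,0],[0,-0.06,0,0,0,0],[0,-0.06,0,0,0,0],[0,-0.05,0,0,0,0],[0,-0.03,0,0,0,0],[0,0,0,0,0,0],[0,0,0,0,0,0],[0,0,0,0,0,0]]]'
python3 - <<'E'
from h import *
s=telemetry.get_state();print(s["ee_pos"],s["ee_rot"],s["joint_pos"])
im=imaging.snapshot("wrist");cv2.imwrite("pics/w6.png",im); cal=imaging.calibration("wrist")
for t,z in [("tray",0),("pocket",18),("ball_center",18)]: print(t,pts("wrist",t,z,n=2))
m=cv2.inRange(cv2.cvtColor(im,cv2.COLOR_BGR2HSV),(5,150,90),(18,255,255))
n,l,s,c=cv2.connectedComponentsWithStats(m)
for i in range(1,n):
    if s[i][4]>60: print(s[i],c[i],at(cal,c[i],58))
E
```

```text
time_s: 10.0
ee_pos: [520.5, -48.3, 209.3]
ee_rot: [0.0, 0.98, -0.201, -0.0]
ft_force: [0.8, -0.5, -0.9]
width: 59.6
grasp_force: 0.0
time_s: 10.8
ee_pos: [519.0, -239.9, 209.1]
ee_rot: [-0.001, 0.98, -0.198, -0.0]
ft_force: [-0.2, 0.2, 0.2]
width: 59.9
grasp_force: 0.0
[ 518.96706127 -239.93391643  209.11343777] [-5.01940046e-04  9.80214935e-01 -1.97935075e-01 -3.66972604e-04] [ 0.31751679  0.42841805  0.04875699  1.77383792 -0.02613849  0.94083549
 -1.59200559]
tray [(0.87, [256.6, 163.1], [517.3, -238.8, 0.0])]
pocket [(0.66, [257.3, 125.3], [557.4, -256.7, 18.0])]
ball_center [(0.92, [253.4, 124.3], [559.9, -253.7, 18.0])]
[250 159  12  36 405] [255.75802469 176.02716049] [ 518.45813251 -238.50844673   58.        ]
```

View pics/w6.png

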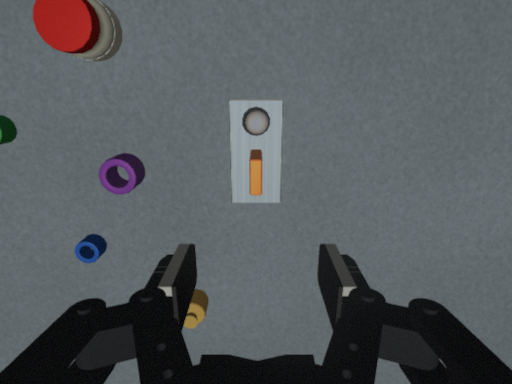

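The wrist view shows the plate square to the gripper, with the handle top at (255,177) and the ball at (256,121). The handle is about (-1.5,+1.4) mm from the TCP. I'll descend.

```bash
python3 -m pendant '[[[-0.002,0.002,-0.04,0,0,0],[0,0,-0.05,0,0,0],[0,0,-0.05,0,0,0],[0,0,-0.045,0,0,0],[0,0,-0.035,0,0,0],[0,0,-0.028,0,0,0],[0,0,0,0,0,0],[0,0,0,0,0,0]]]'
python3 - <<'E'
from h import *
im=imaging.snapshot("wrist");cv2.imwrite("pics/w7.png",im)
E
```

```text
time_s: 11.8
ee_pos: [517.5, -239.9, 23.8]
ee_rot: [-0.0, 0.98, -0.199, -0.0]
ft_force: [0.7, 0.4, 1.1]
width: 59.6
grasp_force: 0.0
```

View pics/w7.png

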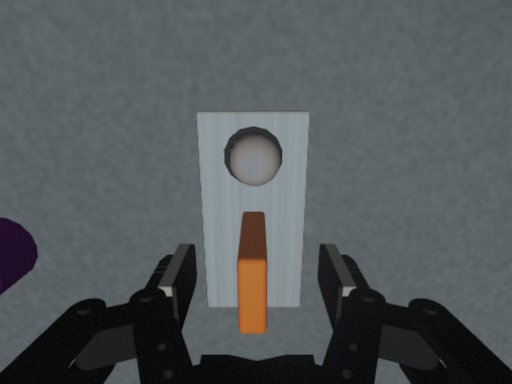

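```bash
python3 - <<'E'
from h import *
cal=imaging.calibration("wrist")
for p in [(252.5,258.5),(252.5,332),(252.5,295)]: print(at(cal,p,58).round(1))
for p in [(198,112),(309,112),(209,306),(300,306)]: print(at(cal,p,6).round(1))
E
python3 -m pendant '[[[0.001,0.0027,-0.003,0,0,0],[0,0,0,0,0,0]]]'
```

```text
[ 534.7 -245.6   58. ]
[ 503.1 -232.    58. ]
[ 519.7 -239.1   58. ]
[ 591.6 -240.4    6. ]
[ 570.6 -290.1    6. ]
[ 488.1 -196.7    6. ]
[ 467.  -246.6    6. ]
time_s: 12.05
ee_pos: [518.8, -237.8, 22.1]
ee_rot: [-0.0, 0.98, -0.199, 0.001]
ft_force: [-0.6, 0.2, 0.5]
width: 59.8
grasp_force: 0.0
```

```bash
python3 -m pendant '[[[0,0,0,0,0,0],[0,0,0,0,0,0],[0,0,0,0,0,0],[0,0,0,0,0,0],[0,0,0,0,0,0],[0,0,0,0,0,0],[0,0,0,0,0,0]]]' 1 90
python3 -m pendant '[[[0,0,0.003,0,0,0],[0,0,0.006,0,0,0],[0,0,0.01,0,0,0],[0,0,0.012,0,0,0],[0,0,0.01,0,0,0],[0,0,0.005,0,0,0],[0,0,0,0,0,0],[0,0,0,0,0,0]]]'
python3 - <<'E'
from h import *
im=imaging.snapshot("wrist");cv2.imwrite("pics/w8.png",im)
print(pts("wrist","ball_center",52),pts("wrist","pocket",52))
E
```

```text
time_s: 12.75
ee_pos: [518.2, -238.1, 21.4]
ee_rot: [0.0, 0.98, -0.199, 0.0]
ft_force: [-1.7, 0.2, 5.0]
width: 11.2
grasp_force: 88.6
time_s: 13.55
ee_pos: [517.9, -238.1, 55.7]
ee_rot: [-0.0, 0.98, -0.199, -0.0]
ft_force: [-0.3, 0.4, -3.1]
width: 11.1
grasp_force: 87.6
[(0.7, [258.0, 161.6], [560.4, -256.8, 52.0])] []
```

View pics/w8.png

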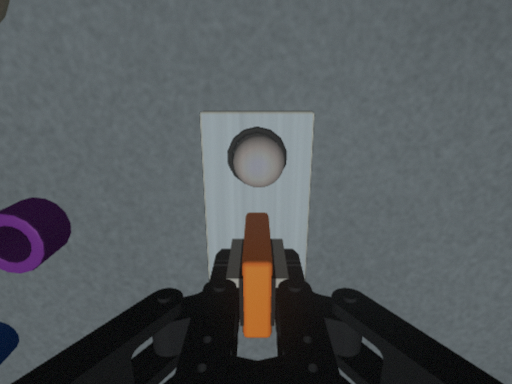

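The tray is lifted level (front edge still at row 112) and the ball is in its pocket at (258,160). I'll carry it gently.

```bash
python3 -m pendant '[[[0,0.005,0.005,0,0,0],[0,0.01,0.01,0,0,0],[0,0.015,0.013,0,0,0],[0,0.02,0.015,0,0,0],[0,0.025,0.015,0,0,0],[0,0.03,0.013,0,0,0],[0,0.03,0.01,0,0,0],[0,0.03,0.005,0,0,0]]]'
python3 -m pendant '[[[-0.002,0.03,0,0,0,0],[-0.002,0.03,0,0,0,0],[-0.002,0.03,0,0,0,0],[-0.002,0.03,0,0,0,0],[-0.002,0.03,0,0,0,0],[-0.002,0.03,0,0,0,0],[-0.002,0.03,0,0,0,0],[-0.002,0.03,0,0,0,0]]]'
python3 -m pendant '[[[-0.002,0.03,0,0,0,0],[-0.002,0.03,0,0,0,0],[-0.002,0.03,0,0,0,0],[-0.002,0.03,0,0,0,0],[-0.002,0.03,0,0,0,0],[-0.002,0.03,0,0,0,0],[-0.002,0.025,0,0,0,0],[-0.002,0.025,0,0,0,0]]]'
python3 -m pendant '[[[0,0.023,0,0,0,0],[0,0.02,0,0,0,0],[0,0.016,0,0,0,0],[0,0.012,0,0,0,0],[0,0.008,0,0,0,0],[0,0.004,0,0,0,0],[0,0.002,0,0,0,0],[0,0,0,0,0,0]]]'
python3 -m pendant '[[[0,0,0,0,0,0],[0,0,0,0,0,0],[0,0,0,0,0,0]]]'
cat > chk.py <<'E'
from h import *
s=telemetry.get_state();e=s["ee_pos"];print(e,s["ee_rot"].round(3),s["ft_force"].round(1))
im=imaging.snapshot("wrist");cv2.imwrite("pics/w9.png",im); u=e[2]-21.4
cal=imaging.calibration("wrist")
print("ball",pts("wrist","ball_center",u+18),"pocket",pts("wrist","pocket",u+18),"tray",pts("wrist","tray",u))
g=imaging.snapshot("scene")
print("scene ball",pts("scene","ball_center",u+18),"tip",pts("scene","probe_tip",67))
t=imaging.snapshot("top"); print("top ball",pts("top","ball_center",u+18))
k=[cv2.resize(g[130:250,300:420],(384,384),interpolation=cv2.INTER_CUBIC)]
cv2.imwrite("pics/c9.png",cv2.resize(np.hstack([im]+k),(798,342)))
E
python3 chk.py
```

```text
time_s: 14.5
ee_pos: [518.6, -112.0, 122.0]
ee_rot: [-0.0, 0.98, -0.198, 0.001]
ft_force: [1.6, 0.3, -1.9]
width: 10.8
grasp_force: 88.1
time_s: 15.3
ee_pos: [505.5, 68.0, 121.2]
ee_rot: [-0.0, 0.98, -0.198, 0.0]
ft_force: [-0.5, -0.4, -3.3]
width: 11.1
grasp_force: 88.1
time_s: 16.1
ee_pos: [493.0, 240.5, 121.2]
ee_rot: [-0.0, 0.98, -0.198, 0.0]
ft_force: [0.7, -0.6, -2.2]
width: 11.0
grasp_force: 88.1
time_s: 16.9
ee_pos: [494.1, 301.5, 120.1]
ee_rot: [0.0, 0.98, -0.199, -0.0]
ft_force: [0.5, 0.5, -2.7]
width: 11.0
grasp_force: 88.1
time_s: 17.2
ee_pos: [494.1, 301.6, 120.2]
ee_rot: [0.0, 0.98, -0.199, -0.0]
ft_force: [0.9, 0.0, -2.8]
width: 10.8
grasp_force: 88.1
[494.07322828 301.56431605 120.20136779] [ 0.     0.98  -0.199 -0.   ] [ 0.9  0.  -2.8]
ball [(0.82, [249.7, 159.5], [539.1, 286.0, 116.8])] pocket [] tray [(0.56, [257.7, 236.8], [493.3, 301.5, 98.8]), (0.54, [250.3, 156.7], [536.8, 287.2, 98.8])]
scene ball [(0.39, [362.0, 175.5], [535.7, 284.8, 116.8])] tip [(0.71, [358.3, 189.9], [524.1, 283.5, 67.0])]
top ball []
```

View pics/c9.png

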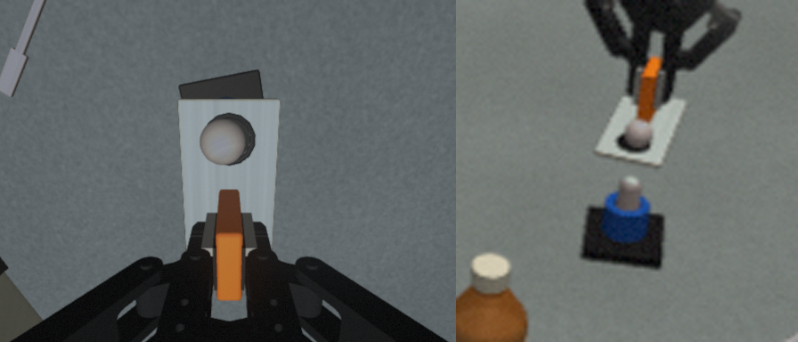

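The tray is level with the ball still in the pocket, which is about 4 mm short in y. I'll make a small correction and check the pocket from the plate's front edge and ring.

```bash
python3 -m pendant '[[[0,0.001,0,0,0,0],[-0.0005,0.002,-0.001,0,0,0],[-0.0005,0.0015,-0.001,0,0,0],[0,0.001,0,0,0,0],[0,0,0,0,0,0],[0,0,0,0,0,0],[0,0,0,0,0,0],[0,0,0,0,0,0]]]'
python3 - <<'E'
from h import *
s=telemetry.get_state();e=s["ee_pos"];u=e[2]-21.4;print(e)
cal=imaging.calibration("wrist"); im=imaging.snapshot("wrist"); cv2.imwrite("pics/w10.png",im)
a=np.array([.921,-.390])
f=at(cal,(257,112.3),u+6)[:2]; print("pocket from front edge",f-22*a,"along",(f-e[:2])@a-22)
print("ring",at(cal,(255.5,155.5),u+8), "model",e[:2]+48*a)
print("ball",pts("wrist","ball_center",u+18))
E
```

```text
time_s: 18.45
ee_pos: [493.3, 305.9, 118.7]
ee_rot: [0.0, 0.98, -0.199, 0.0]
ft_force: [1.1, -0.3, -2.6]
width: 11.3
grasp_force: 88.2
[493.27621245 305.94143084 118.70627247]
pocket from front edge [535.39302077 287.88982242] along 45.83720974353601
ring [537.11481958 287.96760107 105.30627247] model [537.48421245 287.22143084]
ball [(0.72, [249.8, 159.4], [538.4, 290.3, 115.3])]
```

The pocket is at about (537.3,287.4), against the post at (537.7,287). The underside is about 97 mm up, which is 30 mm above the post's top. The tray is level and still, so I'm handing in.

```bash
python3 -c "
from rig import robot
print(robot.finish_job())"
```

```text
the job is handed in; nothing more can be done
None
```

The job is handed in, with no verdict returned: the blue collar is down on the probe's foot, and the tray is held level and still with its pocket over the post (within about 1–2 mm), underside about 30 mm above the tip and the ball in the pocket.

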